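# Test the friction hinge of a grooming case

### The job

Check that the hinge on the blue grooming case still holds: raise the lid by its black tab to about halfway (roughly 50 degrees), let go and give it a good second to show whether it stays. Then, with the lid standing there, press straight down on the orange roll on its free edge with shut fingertips, lightly, with about 5 newtons (never more than 12), keep that up steadily for a second, and come away so that the lid is left standing half open. Leave the other things on the counter where they are.

Things in the scene. Friction and masses are not known exactly. Their poses are not given: they have to be found in the camera images.
- case: Blue open-topped grooming case, fixed to the counter (it does not shift): 136 mm deep (its x), 210 mm wide (its y), walls 70 mm high and 5 mm thick. Origin at the centre of its underside; its x points away from its front to the hinge side, its y to the left seen from the front, z up. It stands with its front roughly towards the robot, turned by up to 20 degrees.
- hinge_axis (a point): Middle of the hinge line, in the case's frame 68 mm behind the centre (+x) and 74 mm up; the line runs along the case's y, and the point's axes are those of the case.
- hinge (a joint): Lid angle in rad: 0 closed (lid level), grows as the free (front) edge rises about the hinge line; hard stop at 1.8. It starts between shut and slightly ajar (up to 0.15). A stiff friction hinge: it takes about 1.2 N m to move either way on top of the lid's weight (about 0.3 kg, varying), so the lid stays wherever it is left; pulling up at the tab takes about 8 to 11 N, and pressing straight down on the roll at half open with more than about 10 to 15 N pushes it down.
- lid: The lid: a blue panel 8 mm thick and 210 mm wide with a grey inlay on top. Origin on the middle of the hinge line, at half the panel's thickness; its x runs, closed, like the case's x (the panel lies from -4 to -134 mm along it), y along the hinge line, z is its upper face's normal. Its black pull tab, 22 mm wide (along y), 8 mm thick, sticks out of the front edge at y = -45 mm, from x = -130 to -180 mm, centred on the panel's thickness.
- tab_grip (a point): Point to pinch the black tab, in its middle: at (-165, -45, 0) mm in the lid's frame. Pinched from above across its 22 mm width (fingers closing along the hinge line), the tab can pivot between the pads as the lid turns.
- roll: Orange hard rubber roll fixed along the lid's free edge, 16 mm in diameter and 60 mm long, its axis parallel to the hinge line. Origin at its middle, at (-137, 55, 0) mm in the lid's frame; axes as the lid's. It is round, so its highest line is always 8 mm straight above its origin. It is firm: a fraction of a millimetre of travel makes the whole difference between no load and too much.
- dispenser: Bystander, loose: chrome push dispenser, a 64 mm round body 105 mm tall, closed pump head and spout up to 162 mm; stands upright. Origin at the centre of its underside.
- trimmer: Bystander, loose: black plastic beard trimmer lying flat, 36 mm wide, 30 mm high; from 55 mm behind to 97 mm ahead of its origin along its x (steel blade at +x). Origin at the centre of its underside.
- comb: Bystander, loose: cedar comb lying flat, 150 mm long along its x, 32 mm wide, 6 mm thick. Origin at the centre of its underside.
- file: Bystander, loose: steel nail file with a black handle, lying flat, 145 mm long along its x, 12 mm wide, 5 mm thick. Origin at the centre of its underside.
- tumbler: Bystander, loose: white ceramic tumbler, 72 mm across, 95 mm tall, upright. Origin at the centre of its underside.
- balm: Bystander, loose: amber glass jar with a dark lid, 60 mm across, 55 mm tall, upright. Origin at the centre of its underside.

How it is judged (in metres and radians):
On the way, in this order (a step that is already met when the one before it is completed fails the run):
1. the lid stands about half open (40 to 66 degrees), let go of and at rest, for 1 s (value of joint hinge between 0.7 and 1.15 rad and contact force between each of the fingers, the arm and case below 0.1 N and velocity of joint hinge between -0.03 and 0.03 rad/s), for 1 s.
2. the fingertips bear on the orange roll with 2.5 to 8 N without a break for 0.6 s while the lid stands half open (40 to 66 degrees) (value of joint hinge between 0.7 and 1.15 rad and contact force between the fingers and roll between 2.5 and 8 N), for 0.6 s.
At the end, for the whole second after the job is handed in: The lid stands half open (between 40 and 66 degrees), at rest, and the robot touches neither it nor the case (all of step 1).
It fails at once if the orange roll is pressed with more than 12 N (contact force between the fingers and roll above 12 N).
It fails at once if the lid is thrown wide open (beyond 80 degrees) (value of joint hinge above 1.4 rad).
It fails at once if another thing on the counter is shifted by more than 20 mm or tipped over (distance of any of dispenser, trimmer, comb, file, tumbler, balm from where it was at the start of the episode above 0.02 m or angle between any of dispenser, trimmer, comb, file, tumbler, balm's own z axis and vertical above 0.4 rad).
It also fails if it takes over 54 s, if anything falls off the work surface, if the arm or the gripper's body presses on something with over 40 N, if the wrist force passes 120 N, or if a joint passes its speed limit or range.

### The arm

A 6-joint arm with a two-finger parallel gripper is mounted at the origin on the work surface. World frame = base frame: x ahead of the robot, y to its left, z up, the work surface at z = 0. Lengths are in m, angles in degrees, forces in N, time in s.
With the tool pointing down it reaches from about 0.35 to 0.975 m from the base axis. Payload 4.9 kg.
Tool frame: the origin (TCP) lies at the very end of the fingers, on their centre line; the grasp point (between the pads) lies arm.pinch_z behind it (arm.pinch_z is the distance from the TCP to the grasp point, in m); x points along the fingers, y is the direction in which the jaws open and shut, and the axes are right-handed (so a half turn about x gives the same grasp; the last joint's range is limited). The gripper opens to 85 mm and grips with 20 to 120 N. Pads are 22 mm wide; open, the fingers measure 114 mm over their backs; the gripper's body (76 mm by 85 mm) begins 54 mm behind the grasp point. The pads swing forward as they close: fully open they stand 13 mm farther back than shut.
Start: joints at [56.666, 3.019, 92.412, -0, 84.569, -6.818], TCP at [0.279, 0.559, 0.231] pointing down, gripper open.
Joint ranges: [-172.51, 172.51], [-57.92, 126.97], [3.15, 148.05], [-58.71, 238.71], [5.1, 150.11], [-179.66, 179.66]. Speed limits (degrees/s): [147.25, 147.25, 180, 180, 180, 180].

### API

Orientations are given as [roll, pitch, yaw] about the fixed x, y, z axes, in that order (R = Rz(yaw) Ry(pitch) Rx(roll)).
In Python, from cell import arm, viewer gives the robot as it stands.
- The arm moves only by the tool carry_out, never from a script. Its argument "commands" is a list of rows, each a list of 5 numbers: the closure, from -1 (fully open) to 1 (shut), so that 0 is half open, then the shift along the world's x, y, z in mm, then the turn about the world's z in degrees. A call has 1 to 8 rows; each row shifts and turns the commanded pose from where the row before left it; what a row does not reach is not made up. A row lasts 1/10 s, in which the tool goes at most 50 mm and 8.59 degrees, less where a joint would pass 70% of its speed; a pose out of reach is approached as far as the arm can. A call with a gripper value outside its range is refused whole. The fingers move at their own pace and stop on an object; the grip force is fixed at half the most. Time passes only in rows, so rows that do not move let the fingers close. It gives the time, the measured TCP pose, the force and the opening at its end, in the units of the state.
- arm.observe(): the state, without advancing time (a new reading comes with each control period).
- viewer.capture(name): name is "scene" or "top" or "wrist"; returns a dict with "pixels" (420x560x3 uint8, red, green, blue), "range_z" (420x560 float32, m along the optical axis (not along the pixel's ray), 0 where there is no reading), "K" (3x3 intrinsics, pixels), "D" ([k1, k2, p1, p2, k3] as OpenCV has them; the pictures are not rectified), "pose" (4x4, takes a point from camera to world coordinates). Camera axes: x right, y down, z forward; pixel columns grow to the right and rows downward; lengths in m; the calibration is good to about 2 mm. A picture is of the moment at which its call begins.
- arm.finish_job(): hands the job in, once; it reports no verdict.
The state is a dict: "t": time; "qpos": joint angles; "qd": joint speeds; "effort": joint torques, N m; "tool_pos": TCP position; "orientation": TCP orientation; "ft_force": force on the tool from outside, world axes, zero at the start; "ft_torque": the same for the moment, N m; "width": finger opening in m.
Only numpy, scipy, OpenCV 4.12 (cv2) and the standard library are available. Lean on these libraries where they do the work, as an engineer would, in place of code of your own. Each camera call takes 0.05 s, during which the arm holds its last target.

## Working session

There is one attempt and no reset: what is moved stays moved. The work goes in short steps, Python scripts to look and compute and a tool call to move; the robot and the scene stay as the last step left them, time stands still between calls to the robot, and variables do not carry over. Pictures are saved under pics/ and viewed, and the job is handed in when it is done.

Besides the shell and the picture viewer there is one more tool, called after "Request:" as a command line: name --pt "numbers of a row" for each row, then --argument value for the rest. carry_out: Moves the arm, as the interface text tells. Its arguments: {"type":"object","properties":{"commands":{"type":"array","items":{"type":"array","items":{"type":"number"}}}},"required":["commands"]}

```bash
mkdir -p pics; ls; cat > h.py <<'E'
import numpy as np, cv2
from cell import arm, viewer
def save(c,n): cv2.imwrite('pics/'+n+'.png',c['pixels'][:,:,::-1])
def pt(c,u,v,z=None):
    n=cv2.undistortPoints(np.array([[[u,v]]],float),c['K'],np.array(c['D'],float))[0,0]
    if z is None: z=c['range_z'][int(round(v)),int(round(u))]
    p=np.array([n[0]*z,n[1]*z,z,1]); return (c['pose']@p)[:3]
def cloud(c):
    H,W=c['range_z'].shape
    uv=np.stack(np.meshgrid(np.arange(W),np.arange(H)),-1).reshape(-1,1,2).astype(float)
    n=cv2.undistortPoints(uv,c['K'],np.array(c['D'],float))[:,0]
    z=c['range_z'].reshape(-1)
    P=np.c_[n*z[:,None],z,np.ones(len(z))]@c['pose'].T
    return P[:,:3].reshape(H,W,3)
E
python3 - <<'E'
from h import *
import pickle
print(arm.observe(), arm.pinch_z)
d={}
for n in ['scene','top','wrist']:
    c=viewer.capture(n); save(c,n+'0'); d[n]=c; print(n,c['pose'].round(3).tolist(),c['K'][0,0])
pickle.dump(d,open('d0.pkl','wb'))
E
```

```text
pics
{'t': 0.0, 'qpos': array([ 5.66665819e+01,  3.05618887e+00,  9.24906845e+01,  2.46969118e-04,
        8.45695280e+01, -6.81730667e+00]), 'qd': array([ 0.10558946, -0.05781147,  0.00416776,  0.07981363,  0.01424642,
       -0.01653873]), 'effort': array([-7.93762520e-04, -3.93711376e+01, -3.70161045e+01, -1.81597507e-04,
        7.47074577e-03, -1.56224921e-06]), 'tool_pos': array([0.27867997, 0.55874246, 0.23008928]), 'orientation': array([ -96.938302  ,   89.88359841, -123.45443701]), 'ft_force': array([-0.57737737,  0.17565639,  0.99598234]), 'ft_torque': array([-0.01850568, -0.05439027,  0.03984801]), 'width': 0.08556283488708279} 0.0187
scene [[-0.774, 0.474, -0.421, 1.001], [0.633, 0.559, -0.535, 0.667], [-0.018, -0.681, -0.732, 0.934], [0.0, 0.0, 0.0, 1.0]] 391.466138437243
top [[-0.007, -0.987, 0.163, 0.322], [-1.0, 0.007, -0.001, -0.003], [-0.001, -0.163, -0.987, 1.236], [0.0, 0.0, 0.0, 1.0]] 445.7865165561184
wrist [[0.446, 0.864, 0.234, 0.221], [0.895, -0.43, -0.118, 0.589], [-0.001, 0.262, -0.965, 0.373], [0.0, 0.0, 0.0, 1.0]] 291.2820914845869
```

View pics/scene0.png

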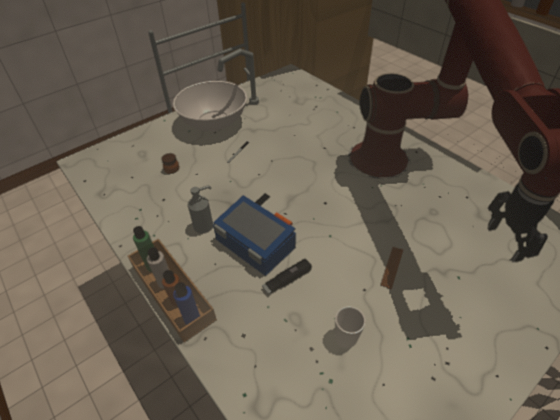

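View pics/top0.png

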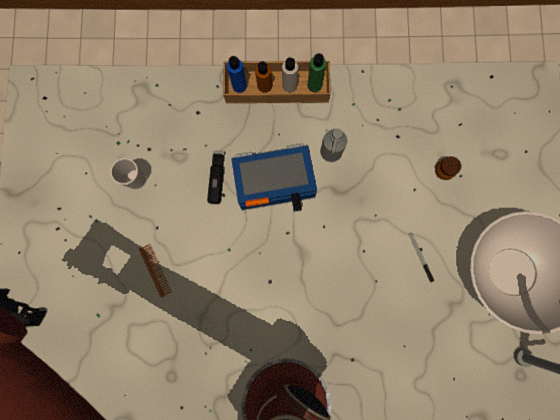

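View pics/wrist0.png

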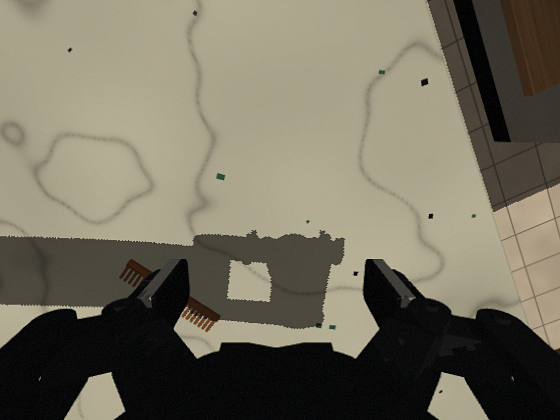

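The top view shows the case at about (275,178), the orange roll at (257,202), the black tab at (297,202), the trimmer at (216,178) and the dispenser at (334,145). Next I'll segment these and measure them.

```bash
python3 - <<'E'
from h import *
import pickle
d=pickle.load(open('d0.pkl','rb'))
for n,box in [('top',(225,325,140,215)),('scene',(205,305,185,275))]:
    c=d[n]; P=cloud(c); px=c['pixels'].astype(int); hsv=cv2.cvtColor(c['pixels'],cv2.COLOR_RGB2HSV)
    u0,u1,v0,v1=box; m=np.zeros(P.shape[:2],bool); m[v0:v1,u0:u1]=1
    h,s,v=[hsv[...,i].astype(int) for i in range(3)]
    org=m&(h<15)&(s>180)&(v>120); blue=m&(h>100)&(h<125)&(s>150)&(P[...,2]>.06); blk=m&(v<40)&(P[...,2]>.04)
    grey=m&(s<60)&(P[...,2]>.06)
    for nm,k in [('org',org),('blue',blue),('blk',blk),('grey',grey)]:
        q=P[k]; 
        if len(q)==0: print(n,nm,0); continue
        r=cv2.minAreaRect((q[:,:2]*1000).astype(np.float32))
        vs,us=np.nonzero(k)
        print(n,nm,len(q),np.median(q,0).round(4),q.mean(0).round(4),'z',np.percentile(q[:,2],[2,50,98]).round(4),r,us.mean().round(1),vs.mean().round(1))
    q=P[blue|grey]; A=np.c_[q[:,:2],np.ones(len(q))]
    for _ in range(5):
        s_=np.linalg.lstsq(A,q[:,2],rcond=None)[0]; e=abs(A@s_-q[:,2]); A=A[e<.004];q=q[e<.004]
    print('plane',s_,len(q))
    r=cv2.minAreaRect((q[:,:2]*1000).astype(np.float32)); print(r, cv2.boxPoints(r))
E
```

```text
top org 121 [0.5216 0.0705 0.0965] [0.5223 0.0716 0.0964] z [0.0914 0.0965 0.102 ] ((523.0192260742188, 70.70808410644531), (14.387624740600586, 58.192325592041016), 8.674619674682617) 256.5 201.7
top blue 1409 [0.5749 0.0137 0.0859] [0.5896 0.0221 0.0916] z [0.0664 0.0859 0.0961] ((493.2537841796875, 10.270065307617188), (341.79852294921875, 205.66041564941406), 9.589163780212402) 275.5 176.8
top blk 131 [ 0.5233 -0.0307  0.0962] [ 0.5227 -0.0303  0.096 ] z [0.0912 0.0962 0.1018] ((522.3449096679688, -29.560211181640625), (46.19026184082031, 22.51648712158203), 3.1676025390625) 295.8 201.3
top grey 2338 [0.6023 0.0263 0.0859] [0.602  0.0264 0.0921] z [0.0749 0.0859 0.0966] ((502.12786865234375, -8.063980102539062), (353.9449462890625, 251.1648406982422), 8.955914497375488) 273.9 172.3
plane [-0.48128895 -0.0587759   0.3779091 ] 265
((603.44287109375, 28.835891723632812), (20.017065048217773, 202.6840362548828), 6.273611545562744) [[582.42    128.47731]
 [604.56854 -72.99293]
 [624.46576 -70.80553]
 [602.3172  130.6647 ]]
scene org 33 [0.5227 0.0753 0.0991] [0.5226 0.0753 0.099 ] z [0.0964 0.0991 0.1009] ((522.1849975585938, 74.47637176513672), (7.835595607757568, 53.00669479370117), 8.466821670532227) 283.1 218.4
scene blue 0
scene blk 2 [ 0.527  -0.0311  0.0978] [ 0.527  -0.0311  0.0978] z [0.0973 0.0978 0.0984] ((526.9691162109375, -31.08063507080078), (14.467784881591797, 0.0), -166.5812530517578) 259.5 199.5
scene grey 2105 [0.6037 0.0269 0.0872] [0.6091 0.0347 0.1005] z [0.0619 0.0872 0.1584] ((722.9577026367188, 308.4928283691406), (874.1757202148438, 239.4579315185547), 67.51082611083984) 250.8 225.0
plane [ 0.21723146  0.20014525 -0.0477095 ] 142
((613.2550048828125, 2.5773162841796875), (13.00076675415039, 248.2313232421875), 31.133420944213867) [[ 543.51904   105.45515 ]
 [ 671.8628   -107.02233 ]
 [ 682.99097  -100.300514]
 [ 554.6472    112.17696 ]]
```

```bash
cat >> h.py <<'E'
from scipy.spatial.transform import Rotation as Ro
def tool():
    s=arm.observe(); R=Ro.from_euler('xyz',s['orientation'],degrees=True).as_matrix(); return s,R
E
python3 - <<'E'
from h import *
s,R=tool(); print(R.round(3)); print('jaw yaw',np.degrees(np.arctan2(R[1,1],R[0,1])))
E
```

```text
[[-0.001  0.446  0.895]
 [-0.001  0.895 -0.446]
 [-1.    -0.002 -0.   ]]
jaw yaw 63.485304367383456
```

Request:
carry_out --pt "-1 5 -20 30 2" --pt "-1 15 -40 25 4" --pt "-1 15 -40 15 4" --pt "-1 18 -42 10 4" --pt "-1 18 -42 0 4" --pt "-1 18 -42 0 3" --pt "-1 18 -42 0 3" --pt "-1 18 -42 0 3"

```text
t: 0.95
tool_pos: [0.4042, 0.2475, 0.3111]
orientation: [9.5, 90.0, 10.1]
ft_force: [0.4, 0.7, -0.2]
width: 0.0853
```

Request:
carry_out --pt "-1 18 -42 0 3" --pt "-1 18 -42 0 3" --pt "-1 18 -42 0 3" --pt "-1 18 -42 0 0" --pt "-1 18 -42 0 0" --pt "-1 18 -42 0 0" --pt "-1 8 -20 0 0" --pt "-1 0 0 0 0"

```text
t: 1.75
tool_pos: [0.5204, -0.0253, 0.3104]
orientation: [177.8, 89.9, -172.9]
ft_force: [-0.2, 1.5, -0.7]
width: 0.0855
```

```bash
python3 - <<'E'
from h import *
import pickle
s,R=tool(); print(s['t'],s['tool_pos'],s['qpos'],s['ft_force']); print(R.round(3)); print('jaw yaw',np.degrees(np.arctan2(R[1,1],R[0,1])))
c=viewer.capture('wrist'); save(c,'wrist1'); pickle.dump(c,open('w1.pkl','wb')); print(c['pose'].round(4))
E
```

```text
1.75 [ 0.52035972 -0.02526817  0.31044406] [-1.09533124e+01 -1.32927817e+01  1.00235212e+02 -2.76723274e-02
  9.31424889e+01 -1.10197770e+02] [-0.24219899  1.52207212 -0.68420121]
[[-0.002 -0.161  0.987]
 [-0.     0.987  0.161]
 [-1.     0.    -0.002]]
jaw yaw 99.24295895801284
[[-1.608e-01  9.526e-01  2.581e-01  4.562e-01]
 [ 9.870e-01  1.551e-01  4.240e-02 -3.520e-02]
 [ 3.000e-04  2.615e-01 -9.652e-01  4.536e-01]
 [ 0.000e+00  0.000e+00  0.000e+00  1.000e+00]]
```

View pics/wrist1.png

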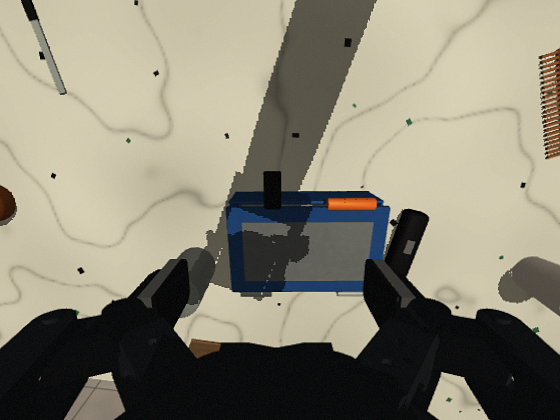

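```bash
python3 - <<'E'
from h import *
import pickle
c=pickle.load(open('w1.pkl','rb')); im=c['pixels'][160:305,215:400,::-1]
a=cv2.resize(im,None,fx=4.2,fy=4,interpolation=cv2.INTER_NEAREST)[:600,:800]; cv2.imwrite('pics/w1z.png',a)
t=pickle.load(open('d0.pkl','rb'))['top']; im=t['pixels'][135:220,225:325,::-1]
cv2.imwrite('pics/t0z.png',cv2.resize(im,None,fx=7,fy=7,interpolation=cv2.INTER_NEAREST))
for c,b in[(c,(215,400,160,305)),(t,(225,325,140,215))]:
    hsv=cv2.cvtColor(c['pixels'],cv2.COLOR_RGB2HSV).astype(int); m=np.zeros(hsv.shape[:2],bool); m[b[2]:b[3],b[0]:b[1]]=1
    o=m&(hsv[...,0]<18)&(hsv[...,1]>130)&(hsv[...,2]>70)
    v,u=np.nonzero(o); print('roll',len(u),u.mean(),v.mean(),cv2.minAreaRect(np.c_[u,v].astype(np.float32)),cloud(c)[o].mean(0),np.unique(cloud(c)[o][:,2].round(4))[:10])
    k=m&(hsv[...,2]<45); n,l,st,ce=cv2.connectedComponentsWithStats(k.astype(np.uint8)); print(st[1:][st[1:,4]>40],ce[1:][st[1:,4]>40])
E
```

```text
roll 582 351.58762886597935 203.51374570446737 ((351.5, 203.5), (11.0, 49.0), 90.0) [0.5218657  0.07128327 0.0991096 ] [0.0909 0.0914 0.0917 0.0919 0.0921 0.0922 0.0924 0.0925 0.0926 0.0927]
[[ 226  171   86  116 4247]
 [ 263  211   16   10   46]
 [ 384  220   16   59  500]
 [ 363  259   37   46 1125]
 [ 266  283   19    9   43]] [[271.60207205 231.93689663]
 [270.47826087 215.39130435]
 [394.186      251.        ]
 [378.06311111 286.54844444]
 [276.97674419 289.06976744]]
roll 141 256.8581560283688 201.63120567375887 ((256.71600341796875, 201.68798828125), (6.08210563659668, 23.165666580200195), 79.69515228271484) [0.52108107 0.07001115 0.10417296] [0.0887 0.0888 0.0898 0.0909 0.0914 0.0915 0.0917 0.0918 0.0919 0.0921]
[[291 193  10  18 140]] [[295.90714286 201.16428571]]
```

View pics/w1z.png

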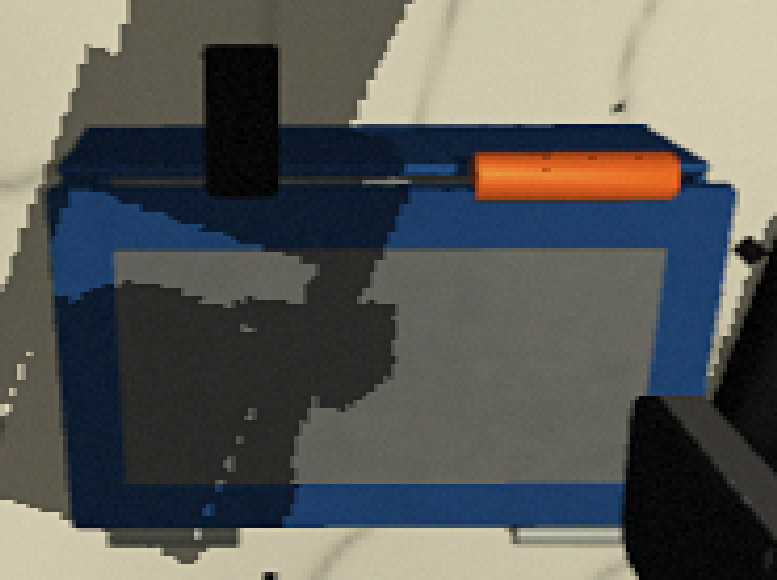

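View pics/t0z.png

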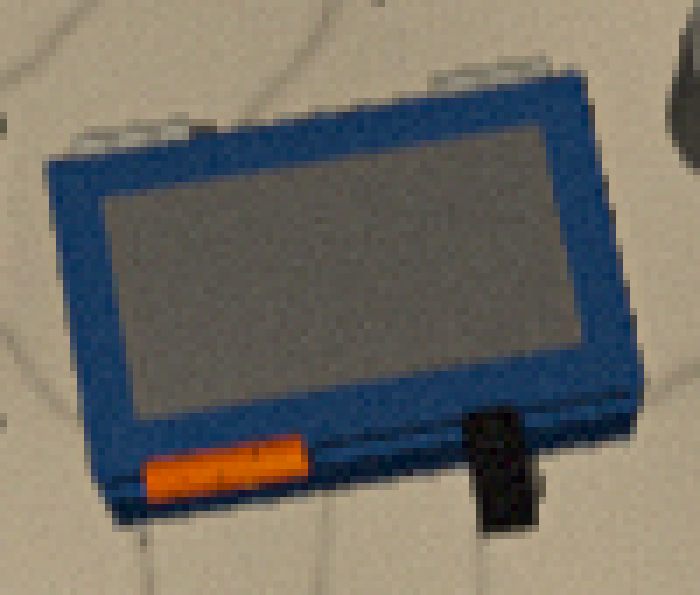

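```bash
cat >> h.py <<'E'
from scipy.optimize import least_squares
def lidpt(p,q):  # p=[cx,cy,psi,theta]; q in lid frame (mm) -> world m
    q=np.atleast_2d(q)/1000.
    c,s=np.cos(p[3]),np.sin(p[3])
    # free edge at -x rises: rotation about +y by theta
    x=c*q[:,0]+s*q[:,2]; z=-s*q[:,0]+c*q[:,2]
    X=np.c_[x+.068,q[:,1],z+.074]
    C,S=np.cos(p[2]),np.sin(p[2])
    return np.c_[p[0]+C*X[:,0]-S*X[:,1],p[1]+S*X[:,0]+C*X[:,1],X[:,2]]
def proj(c,P):
    T=np.linalg.inv(c['pose']); r=cv2.Rodrigues(T[:3,:3])[0]
    return cv2.projectPoints(np.asarray(P,float),r,T[:3,3],c['K'],np.array(c['D'],float))[0][:,0]
E
python3 - <<'E'
from h import *
import pickle
w=pickle.load(open('w1.pkl','rb'));t=pickle.load(open('d0.pkl','rb'))['top']
ow=[[-180,-56,4,263.0,170.3],[-180,-34,4,280.5,170.3],[-134,-105,4,226,207],[-134,105,4,389.3,206.5],[-4,-105,4,232.2,291.2],[-137,55,0,351.6,203.5]]
ot=[[-4,105,4,231.4,157.6],[-4,-105,4,308.1,144.8],[-137,55,0,256.86,201.63],[-180,-34,4,293.5,210.5],[-180,-56,4,301.4,209.8]]
ow=np.array(ow,float);ot=np.array(ot,float)
def f(p,use='wt'):
    r=[]
    if 'w' in use: r.append((proj(w,lidpt(p,ow[:,:3]))-ow[:,3:]).ravel())
    if 't' in use: r.append((proj(t,lidpt(p,ot[:,:3]))-ot[:,3:]).ravel())
    return np.concatenate(r)
for u in ['w','t','wt']:
    s=least_squares(f,[.58,.02,.15,.05],args=(u,),loss='soft_l1')
    p=s.x; print(u,p.round(4),np.degrees(p[2:]).round(2),'res',f(p,u).round(1))
    print(' tab',lidpt(p,[-165,-45,0]).round(4),'roll',lidpt(p,[-137,55,0]).round(4))
np.save('p.npy',p)
E
```

```text
w [0.5996 0.0298 0.1643 0.105 ] [9.41 6.02] res [ 0.3  0.5  0.8  0.5 -0.4 -0.5  1.  -0.5 -0.8  0.6 -1.2 -0.6]
 tab [[ 0.5122 -0.0303  0.0913]] roll [[0.5233 0.0729 0.0884]]
t [0.5989 0.0275 0.1603 0.1431] [9.18 8.2 ] res [-0.4 -0.1  0.1  0.1 -0.  -0.2 -0.1  0.4  0.4 -0.3]
 tab [[ 0.512  -0.0322  0.0975]] roll [[0.5234 0.071  0.0935]]
wt [0.5995 0.0292 0.1625 0.1123] [9.31 6.43] res [-0.1  0.5  0.5  0.5 -1.  -0.5  0.9 -0.2 -1.3  0.4 -1.4 -0.4 -1.1 -0.1
 -0.5 -0.1 -0.5  0.1 -0.7  0.8 -0.2  0.1]
 tab [[ 0.5121 -0.0308  0.0925]] roll [[0.5234 0.0724 0.0894]]
```

Request:
carry_out --pt "-1 -5 -3 -40 0" --pt "-1 -6 -3 -45 0" --pt "-1 0 0 -45 0" --pt "-1 0 0 -20 0" --pt "-1 0 0 0 0" --pt "-1 0 0 0 0"

```text
t: 2.4
tool_pos: [0.5091, -0.0279, 0.162]
orientation: [1.6, 90.0, 11.1]
ft_force: [-0.0, 0.1, 0.4]
width: 0.0855
```

```bash
python3 - <<'E'
from h import *
import pickle
s,R=tool(); print(s['t'],s['tool_pos'],s['ft_force'],'jaw yaw',np.degrees(np.arctan2(R[1,1],R[0,1])))
c=viewer.capture('wrist'); save(c,'wrist2'); pickle.dump(c,open('w2.pkl','wb'))
p=np.load('p.npy')
print(lidpt(p,[[-168,-45,0],[-168,-45,4]]))
a=c['pixels'][:,:,::-1].copy()
for u in proj(c,lidpt(p,[[-180,-56,4],[-180,-34,4],[-134,-105,4],[-134,105,4],[-137,55,0]])): cv2.circle(a,tuple(int(round(k)) for k in u),2,(0,255,0),-1)
cv2.imwrite('pics/wrist2b.png',a)
E
```

```text
2.4 [ 0.50913305 -0.02787159  0.16202659] [-0.02200293  0.05934609  0.41005932] jaw yaw 99.56224861444912
[[ 0.50913831 -0.03126635  0.09282762]
 [ 0.50958068 -0.03119381  0.09680242]]
```

View pics/wrist2b.png

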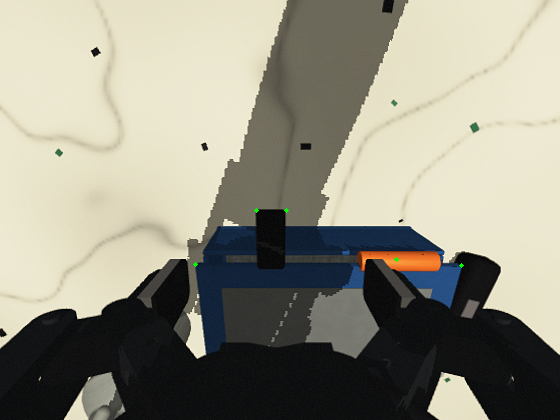

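Request:
carry_out --pt "-1 0 -3 -35 0" --pt "-1 0 0 -30 0" --pt "-1 0 0 -12 0" --pt "-1 0 0 -4 0" --pt "-1 0 0 0 0"

```text
t: 2.95
tool_pos: [0.51, -0.0318, 0.0817]
orientation: [-21.6, 89.9, -12.1]
ft_force: [-0.2, 0.6, 0.9]
width: 0.0854
```

Request:
carry_out --pt "0 0 0 0 0" --pt "0.3 0 0 0 0" --pt "0.5 0 0 0 0" --pt "0.7 0 0 0 0" --pt "1 0 0 0 0" --pt "1 0 0 0 0" --pt "1 0 0 0 0"

```text
t: 3.65
tool_pos: [0.5093, -0.032, 0.0808]
orientation: [-59.3, 90.0, -49.8]
ft_force: [-1.4, -1.4, 3.6]
width: 0.0206
```

```bash
python3 - <<'E'
from h import *
s,R=tool(); print(s['t'],s['tool_pos'],s['ft_force'],s['width'])
c=viewer.capture('wrist'); save(c,'wrist3')
c=viewer.capture('scene'); cv2.imwrite('pics/s3.png',cv2.resize(c['pixels'][150:300,180:380,::-1],None,fx=4,fy=4))
E
```

```text
3.65 [ 0.50929452 -0.0320428   0.08078674] [-1.41567764 -1.44244206  3.55375378] 0.02056866684158658
```

View pics/wrist3.png

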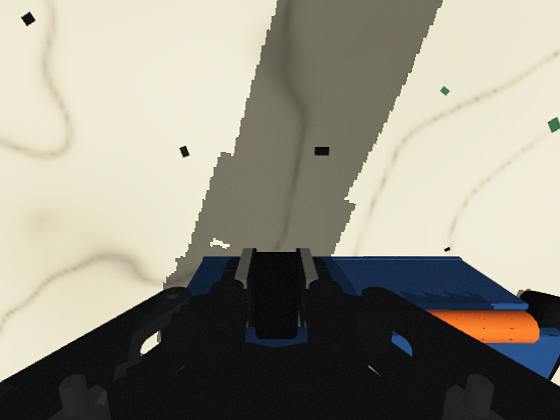

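View pics/s3.png

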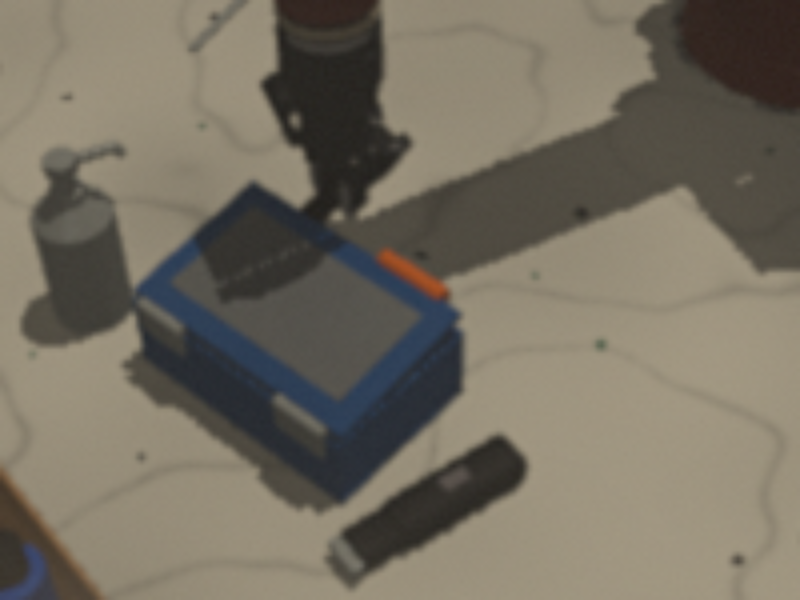

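Tab gripped: width 20.6 mm, and the wrist view shows it between the pads at about (275,290). Now I'll lift along the arc.

Request:
carry_out --pt "1 1.2 0.2 8.3 0" --pt "1 1.6 0.25 8.2 0" --pt "1 2.0 0.3 8.1 0" --pt "1 2.4 0.4 8.0 0" --pt "1 2.8 0.45 7.9 0" --pt "1 3.2 0.5 7.8 0" --pt "1 0 0 0 0"

```text
t: 4.45
tool_pos: [0.5212, -0.03, 0.1261]
orientation: [-174.9, 89.8, -165.4]
ft_force: [4.4, -2.7, -7.0]
width: 0.0206
```

```bash
python3 - <<'E'
from h import *
s,R=tool(); print(s['t'],s['tool_pos'],s['ft_force'],s['ft_torque'],s['width'])
c=viewer.capture('scene'); cv2.imwrite('pics/s4.png',cv2.resize(c['pixels'][150:300,180:380,::-1],None,fx=4,fy=4))
E
```

```text
4.45 [ 0.52119686 -0.02999488  0.12612798] [ 4.35756881 -2.74245549 -6.98165502] [-0.64987953 -0.19370911  0.0760913 ] 0.020561430729887316
```

View pics/s4.png

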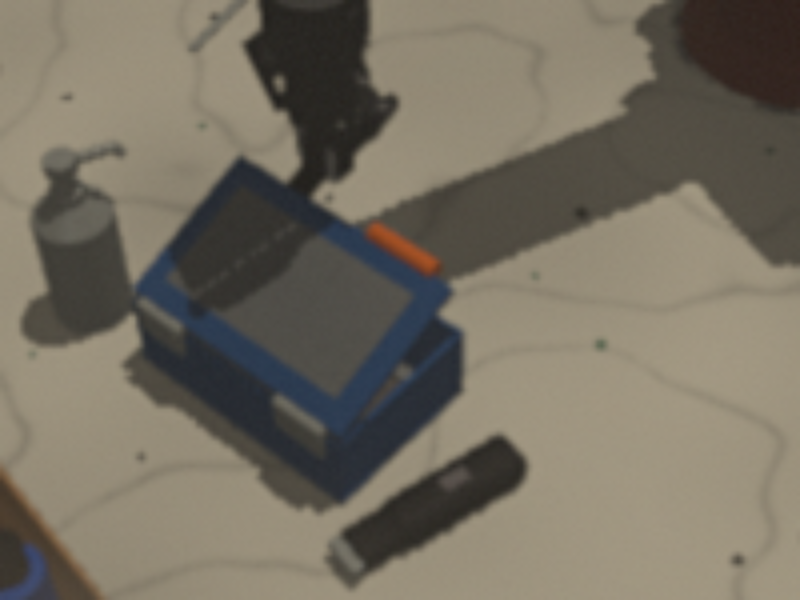

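The lid is coming up with the tab, so I'll carry on.

Request:
carry_out --pt "1 3.6 0.6 7.6 0" --pt "1 4.0 0.65 7.4 0" --pt "1 4.4 0.7 7.2 0" --pt "1 4.7 0.75 7.0 0" --pt "1 5.0 0.8 6.7 0" --pt "1 5.4 0.9 6.4 0" --pt "1 5.7 0.9 6.2 0" --pt "1 6.0 1.0 5.9 0"

```text
t: 5.3
tool_pos: [0.5567, -0.024, 0.1769]
orientation: [174.8, 89.2, -175.7]
ft_force: [-2.9, -5.0, -13.1]
width: 0.0204
```

Request:
carry_out --pt "1 6.3 1.0 5.6 0" --pt "1 6.5 1.0 5.3 0" --pt "1 0 0 0 0" --pt "1 0 0 0 0"

```text
t: 5.7
tool_pos: [0.5709, -0.0216, 0.189]
orientation: [170.1, 89.5, 179.6]
ft_force: [0.3, -4.4, -17.3]
width: 0.0203
```

```bash
python3 - <<'E'
from h import *
s,R=tool(); print(s['t'],s['tool_pos'],s['ft_force'],s['ft_torque'],s['width'])
c=viewer.capture('scene'); cv2.imwrite('pics/s5.png',cv2.resize(c['pixels'][150:300,180:380,::-1],None,fx=4,fy=4))
c=viewer.capture('wrist'); save(c,'wrist5')
E
```

```text
5.7 [ 0.57093984 -0.02155825  0.18902021] [  0.25251311  -4.39954041 -17.33664391] [-0.77702312  0.45877568 -0.09743593] 0.0202642032059262
```

View pics/s5.png

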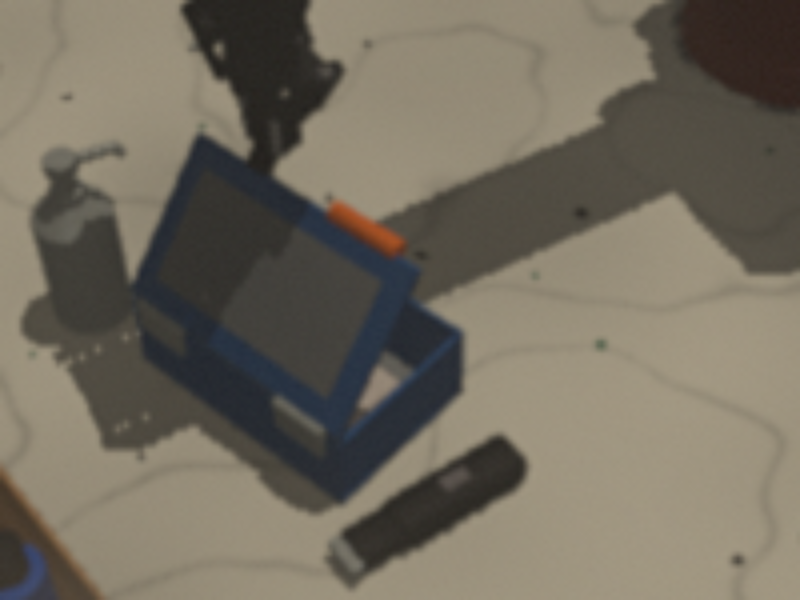

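View pics/wrist5.png

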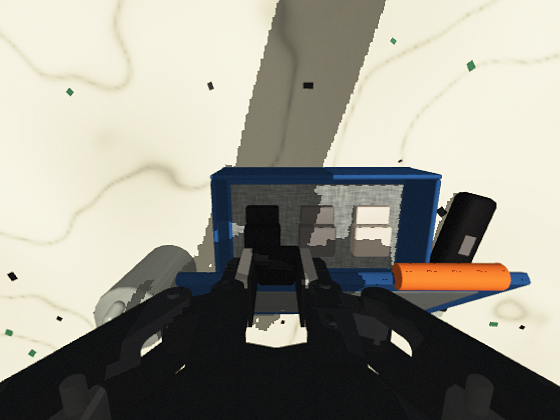

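Request:
carry_out --pt "0.4 0 0 0 0" --pt "0 0 0 0 0" --pt "-0.2 0 0 0 0" --pt "-0.2 0 0 0 0"

```text
t: 6.2
tool_pos: [0.5754, -0.0212, 0.1969]
orientation: [-11.7, 89.7, -2.2]
ft_force: [-0.3, -0.2, -1.1]
width: 0.0511
```

Request:
carry_out --pt "-0.2 0 0 10 0" --pt "-0.2 0 0 20 0" --pt "-0.2 0 0 25 0" --pt "-0.2 -20 0 25 0" --pt "-0.2 -40 0 20 0" --pt "-0.2 -30 10 0 0" --pt "-0.2 0 0 0 0"

```text
t: 6.9
tool_pos: [0.4824, -0.0106, 0.2966]
orientation: [-12.9, 89.8, -3.4]
ft_force: [1.2, 0.0, -0.0]
width: 0.0514
```

```bash
python3 - <<'E'
from h import *
import pickle
s,R=tool(); print(s['t'],s['tool_pos'],s['ft_force'],s['width'],'jaw yaw',np.degrees(np.arctan2(R[1,1],R[0,1])))
d={}
for n in ['wrist','top','scene']:
    c=viewer.capture(n); d[n]=c; save(c,n+'6')
pickle.dump(d,open('d6.pkl','wb'))
cv2.imwrite('pics/s6.png',cv2.resize(d['scene']['pixels'][150:300,180:380,::-1],None,fx=4,fy=4,interpolation=0))
cv2.imwrite('pics/t6.png',cv2.resize(d['top']['pixels'][135:220,225:325,::-1],None,fx=7,fy=7,interpolation=0))
E
```

```text
6.9 [ 0.48239052 -0.0106355   0.29657617] [ 1.15838801  0.0303614  -0.01319211] 0.05139623935414609 jaw yaw 99.51997130002607
```

View pics/s6.png

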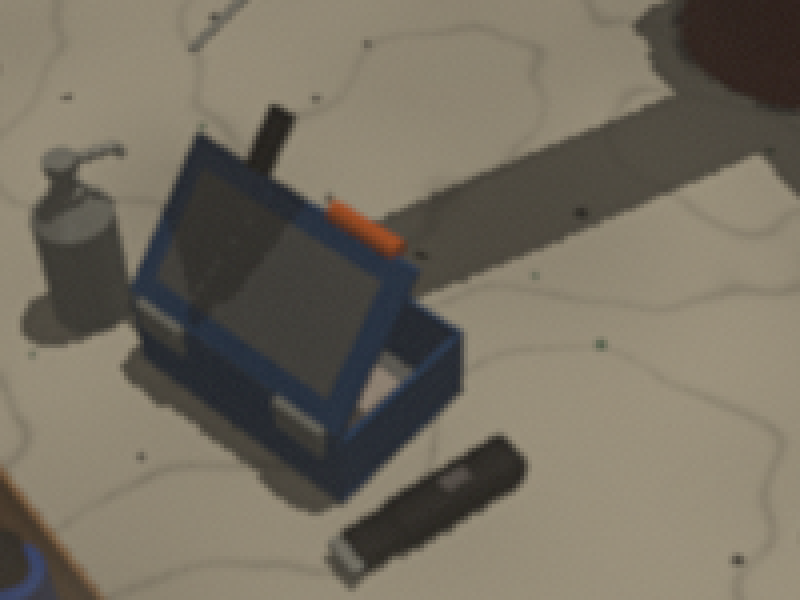

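View pics/t6.png

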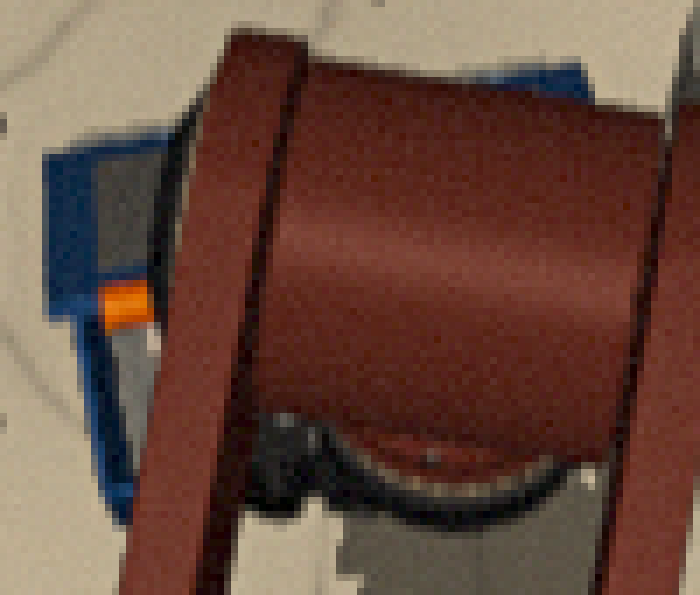

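View pics/wrist6.png

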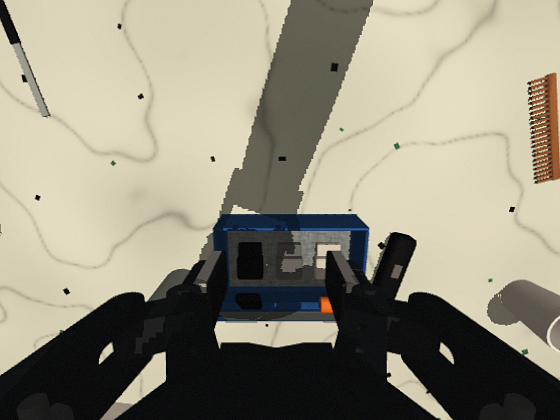

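Request:
carry_out --pt "1 0 10 25 0" --pt "1 10 20 25 0" --pt "1 25 25 14 0" --pt "1 30 25 0 0" --pt "1 25 10 0 0" --pt "1 12 0 0 0" --pt "1 0 0 0 0" --pt "1 0 0 0 0"

```text
t: 7.85
tool_pos: [0.5857, 0.078, 0.3573]
orientation: [178.4, 89.9, -172.2]
ft_force: [0.1, 0.6, 1.0]
width: 0.0002
```

```bash
python3 - <<'E'
from h import *
import pickle
s,R=tool(); print(s['t'],s['tool_pos'],s['ft_force'],s['width'],R.round(4))
c=viewer.capture('wrist'); save(c,'wrist7'); pickle.dump(c,open('w7.pkl','wb'))
E
```

```text
7.85 [0.58571043 0.0779778  0.35732097] [0.11302661 0.5933131  0.96379348] 0.00020303050953366 [[-1.600e-03 -1.640e-01  9.865e-01]
 [-2.000e-04  9.865e-01  1.640e-01]
 [-1.000e+00  0.000e+00 -1.600e-03]]
```

View pics/wrist7.png

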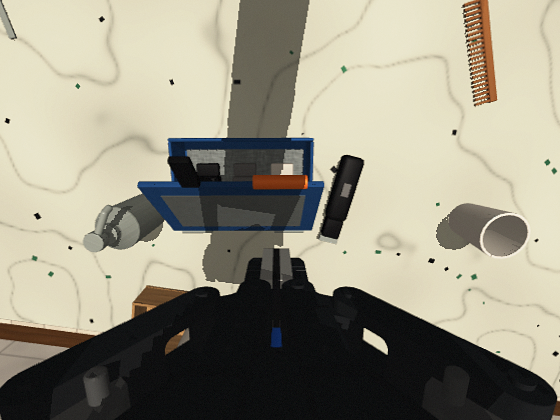

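```bash
python3 - <<'E'
from h import *
import pickle
w=pickle.load(open('w7.pkl','rb')); d=pickle.load(open('d6.pkl','rb'));s=d['scene']
p0=np.load('p.npy')
obs=[]
for c,b in[(w,(235,320,165,200)),(s,(255,290,195,220))]:
    hsv=cv2.cvtColor(c['pixels'],cv2.COLOR_RGB2HSV).astype(int); m=np.zeros(hsv.shape[:2],bool); m[b[2]:b[3],b[0]:b[1]]=1
    o=m&(hsv[...,0]<18)&(hsv[...,1]>130)&(hsv[...,2]>70)
    v,u=np.nonzero(o); P=cloud(c)[o]; print(len(u),u.mean(),v.mean(),P.mean(0),np.percentile(P[:,2],[10,50,90]),cv2.minAreaRect((P[:,:2]*1000).astype(np.float32)))
    obs.append((c,np.array([u.mean(),v.mean()])))
# triangulate roll centre
g=least_squares(lambda X:np.concatenate([proj(c,X[None])[0]-o for c,o in obs]),[.57,.08,.18]); print('tri roll',g.x,g.fun)
for k in [obs[:1],obs]:
    g=least_squares(lambda t:np.concatenate([proj(c,lidpt([*p0[:3],t[0]],[-137,55,0]))[0]-o for c,o in k]),[.88]); print(g.x,g.fun,lidpt([*p0[:3],g.x[0]],[[-137,55,0],[-180,-45,0]]))
P=cloud(w); hsv=cv2.cvtColor(w['pixels'],cv2.COLOR_RGB2HSV)
q=P[200:226,180:300].reshape(-1,3); q=q[(q[:,2]>.05)]
A=np.c_[q[:,:2],np.ones(len(q))]; 
for _ in range(6):
    k=np.linalg.lstsq(A,q[:,2],rcond=None)[0]; e=abs(A@k-q[:,2])<.006; A=A[e];q=q[e]
print('plane',k,np.degrees(np.arctan(np.hypot(k[0],k[1]))),np.degrees(np.arctan2(k[1],k[0])),len(q))
E
```

```text
769 279.68010403120934 181.47204161248374 [0.56841597 0.07999267 0.18530051] [0.18160697 0.18508367 0.18666146] ((569.4295043945312, 80.42032623291016), (82.6690673828125, 54.413597106933594), 48.065711975097656)
107 271.0747663551402 207.00934579439252 [0.57045547 0.08434176 0.18569841] [0.1794474  0.18430009 0.18740663] ((719.2123413085938, 290.72467041015625), (939.0533447265625, 48.34402084350586), 54.104705810546875)
tri roll [0.56885428 0.08024056 0.18123674] [ 0.16441247 -0.13372866 -0.51500626 -0.03751561]
[0.86074301] [-0.21538195  0.00092909] [[ 0.56956776  0.07997869  0.17789082]
 [ 0.55808884 -0.02323928  0.21049888]]
[0.85917244] [-0.21609574 -0.16401336 -0.69807588  0.90276116] [[ 0.56940685  0.0799523   0.17775043]
 [ 0.55787742 -0.02327394  0.21031443]]
plane [-1.15214252 -0.19362875  0.85782928] 49.43830438225004 -170.46003645971263 2697
```

Request:
carry_out --pt "1 -8 2 -35 0" --pt "1 -9 0 -45 0" --pt "1 0 0 -40 0" --pt "1 0 0 -22 0" --pt "1 0 0 -8 0" --pt "1 0 0 0 0" --pt "1 0 0 0 0"

```text
t: 8.6
tool_pos: [0.5696, 0.0804, 0.2101]
orientation: [-9.3, 89.8, 0.2]
ft_force: [-0.1, -0.9, -0.5]
width: 0.0
```

Request:
carry_out --pt "1 0 0 0 0"

```text
t: 8.7
tool_pos: [0.57, 0.0805, 0.2106]
orientation: [-9.0, 89.8, 0.5]
ft_force: [0.5, -0.1, -0.4]
width: 0.0001
```

Request:
carry_out --pt "1 0 0 0 0"

```text
t: 8.8
tool_pos: [0.5698, 0.0806, 0.2099]
orientation: [-8.7, 89.8, 0.8]
ft_force: [0.1, -0.1, 0.3]
width: 0.0002
```

Request:
carry_out --pt "1 0 0 0 0"

```text
t: 8.9
tool_pos: [0.5694, 0.0807, 0.2091]
orientation: [-9.1, 89.9, 0.4]
ft_force: [-0.2, -1.0, -0.7]
width: -0.0001
```

```bash
python3 - <<'E'
from h import *
c=viewer.capture('wrist'); save(c,'wrist8')
print(arm.observe()['tool_pos'])
c=viewer.capture('scene'); cv2.imwrite('pics/s8.png',cv2.resize(c['pixels'][150:300,180:380,::-1],None,fx=4,fy=4,interpolation=0))
E
```

```text
[0.56920914 0.0806593  0.20870733]
```

View pics/wrist8.png

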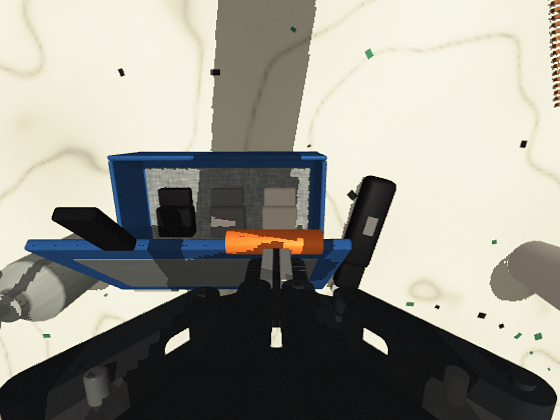

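View pics/s8.png

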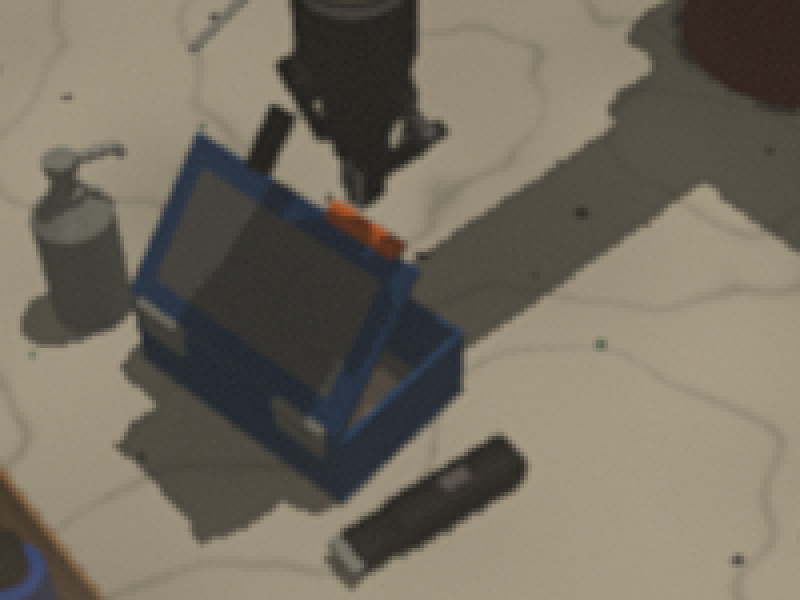

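Request:
carry_out --pt "1 0 0 -8 0" --pt "1 0 0 -6 0" --pt "1 0 0 -2 0" --pt "1 0 0 0 0"

```text
t: 9.4
tool_pos: [0.5683, 0.0806, 0.1908]
orientation: [171.2, 89.9, -179.3]
ft_force: [-0.1, -0.2, -0.6]
width: 0.0
```

Request:
carry_out --pt "1 0 0 -0.5 0" --pt "1 0 0 -0.5 0"

```text
t: 9.6
tool_pos: [0.569, 0.0806, 0.1911]
orientation: [-6.5, 90.0, 3.0]
ft_force: [-0.6, 0.4, -0.1]
width: -0.0002
```

Request:
carry_out --pt "1 0 0 -0.5 0" --pt "1 0 0 -0.5 0"

```text
t: 9.8
tool_pos: [0.5689, 0.0806, 0.1901]
orientation: [-10.2, 90.0, -0.7]
ft_force: [1.3, 0.5, -0.6]
width: 0.0
```

Request:
carry_out --pt "1 0 0 -0.5 0"

```text
t: 9.9
tool_pos: [0.5689, 0.0806, 0.1895]
orientation: [-10.0, 90.0, -0.6]
ft_force: [0.4, -1.0, -0.5]
width: 0.0001
```

Request:
carry_out --pt "1 0 0 -0.5 0"

```text
t: 10.0
tool_pos: [0.5688, 0.0806, 0.1889]
orientation: [-32.6, 90.0, -23.2]
ft_force: [-0.6, -0.1, -0.9]
width: 0.0
```

Request:
carry_out --pt "1 0 0 -0.3 0" --pt "1 0 0 0 0"

```text
t: 10.2
tool_pos: [0.5688, 0.0806, 0.1885]
orientation: [-174.5, 90.0, -165.0]
ft_force: [-0.2, -0.8, 0.3]
width: -0.0002
```

Request:
carry_out --pt "1 0 0 -0.3 0"

```text
t: 10.3
tool_pos: [0.5689, 0.0806, 0.1884]
orientation: [-9.9, 90.0, -0.4]
ft_force: [-0.7, -1.0, -0.2]
width: 0.0004
```

Request:
carry_out --pt "1 0 0 -0.3 0"

```text
t: 10.4
tool_pos: [0.5688, 0.0806, 0.188]
orientation: [-15.6, 90.0, -6.1]
ft_force: [0.3, 0.3, -1.0]
width: 0.0005
```

Request:
carry_out --pt "1 0 0 -0.3 0"

```text
t: 10.5
tool_pos: [0.5688, 0.0807, 0.1877]
orientation: [-20.6, 90.0, -11.1]
ft_force: [-0.3, 0.8, 0.2]
width: 0.0004
```

Request:
carry_out --pt "1 0 0 -0.3 0"

```text
t: 10.6
tool_pos: [0.5688, 0.0807, 0.1873]
orientation: [-171.6, 90.0, -162.1]
ft_force: [0.5, -0.5, 1.0]
width: 0.0002
```

Request:
carry_out --pt "1 0 0 -0.3 0"

```text
t: 10.7
tool_pos: [0.5688, 0.0807, 0.1871]
orientation: [-72.5, 90.0, -63.0]
ft_force: [0.0, 0.4, -0.2]
width: -0.0001
```

Request:
carry_out --pt "1 0 0 -0.3 0"

```text
t: 10.8
tool_pos: [0.5688, 0.0806, 0.1868]
orientation: [162.8, 90.0, 172.3]
ft_force: [-0.2, 0.4, 0.3]
width: 0.0001
```

Request:
carry_out --pt "1 0 0 -0.3 0"

```text
t: 10.9
tool_pos: [0.5688, 0.0807, 0.1865]
orientation: [38.2, 90.0, 47.7]
ft_force: [0.3, 0.0, -0.2]
width: 0.0005
```

Request:
carry_out --pt "1 0 0 -0.3 0"

```text
t: 11.0
tool_pos: [0.5688, 0.0806, 0.1862]
orientation: [-42.2, 90.0, -32.7]
ft_force: [0.2, -0.4, -0.5]
width: -0.0001
```

Request:
carry_out --pt "1 0 0 -0.3 0"

```text
t: 11.1
tool_pos: [0.5688, 0.0806, 0.186]
orientation: [-17.5, 90.0, -8.0]
ft_force: [0.1, 0.5, 1.7]
width: -0.0
```

Request:
carry_out --pt "1 0 0 -0.3 0"

```text
t: 11.2
tool_pos: [0.5688, 0.0807, 0.1859]
orientation: [-45.8, 90.0, -36.3]
ft_force: [-0.6, -0.2, 2.8]
width: -0.0003
```

Request:
carry_out --pt "1 0 0 -0.3 0"

```text
t: 11.3
tool_pos: [0.5689, 0.0806, 0.1859]
orientation: [-19.9, 90.0, -10.4]
ft_force: [-1.9, 0.4, 4.8]
width: -0.0003
```

Request:
carry_out --pt "1 0 0 0 0"

```text
t: 11.4
tool_pos: [0.5689, 0.0807, 0.1859]
orientation: [-8.8, 90.0, 0.7]
ft_force: [-1.8, -1.2, 3.6]
width: -0.0
```

Request:
carry_out --pt "1 0 0 0 0"

```text
t: 11.5
tool_pos: [0.5689, 0.0806, 0.1859]
orientation: [-15.8, 90.0, -6.3]
ft_force: [-3.1, 0.6, 4.4]
width: -0.0001
```

Request:
carry_out --pt "1 0 0 0 0"

```text
t: 11.6
tool_pos: [0.5689, 0.0807, 0.1858]
orientation: [-11.0, 90.0, -1.5]
ft_force: [-1.7, -0.3, 5.3]
width: 0.0002
```

Request:
carry_out --pt "1 0 0 0 0" --pt "1 0 0 0 0"

```text
t: 11.8
tool_pos: [0.5689, 0.0806, 0.1858]
orientation: [-17.1, 90.0, -7.6]
ft_force: [-2.3, 1.1, 5.4]
width: 0.0002
```

Request:
carry_out --pt "1 0 0 0 0"

```text
t: 11.9
tool_pos: [0.5689, 0.0806, 0.1858]
orientation: [-11.7, 90.0, -2.2]
ft_force: [-1.6, 0.5, 5.6]
width: -0.0001
```

Request:
carry_out --pt "1 0 0 0 0"

```text
t: 12.0
tool_pos: [0.5689, 0.0806, 0.1858]
orientation: [-8.0, 90.0, 1.5]
ft_force: [-2.3, 0.1, 5.0]
width: 0.0005
```

Request:
carry_out --pt "1 0 0 0 0" --pt "1 0 0 0 0"

```text
t: 12.2
tool_pos: [0.5689, 0.0806, 0.1858]
orientation: [-23.5, 90.0, -14.0]
ft_force: [-2.8, 0.3, 4.8]
width: -0.0002
```

Request:
carry_out --pt "1 0 0 0 0" --pt "1 0 0 0 0"

```text
t: 12.4
tool_pos: [0.5689, 0.0807, 0.1858]
orientation: [-14.0, 90.0, -4.5]
ft_force: [-3.3, -0.9, 5.3]
width: 0.0002
```

Request:
carry_out --pt "1 0 0 0 0"

```text
t: 12.5
tool_pos: [0.5689, 0.0806, 0.1858]
orientation: [-18.8, 90.0, -9.3]
ft_force: [-2.2, -0.2, 5.2]
width: -0.0002
```

Request:
carry_out --pt "1 0 0 0 0"

```text
t: 12.6
tool_pos: [0.5689, 0.0807, 0.1859]
orientation: [-9.6, 90.0, -0.1]
ft_force: [-2.6, -1.0, 5.1]
width: -0.0001
```

That held about 5 N for more than a second. Coming away upward.

Request:
carry_out --pt "1 0 0 2 0" --pt "1 0 0 8 0" --pt "1 0 0 20 0" --pt "1 0 0 40 0" --pt "1 0 0 40 0" --pt "1 -10 0 40 0" --pt "1 0 0 0 0" --pt "1 0 0 0 0"

```text
t: 13.4
tool_pos: [0.5594, 0.0807, 0.337]
orientation: [-8.4, 89.8, 1.0]
ft_force: [0.8, -0.4, -1.0]
width: -0.0
```

```bash
python3 - <<'E'
from h import *
import pickle
s,R=tool(); print(s['t'],s['tool_pos'],s['ft_force'])
c=viewer.capture('wrist'); save(c,'wrist9')
d=viewer.capture('scene'); save(d,'scene9')
p0=np.load('p.npy'); hsv=cv2.cvtColor(c['pixels'],cv2.COLOR_RGB2HSV).astype(int)
o=(hsv[...,0]<18)&(hsv[...,1]>170)&(hsv[...,2]>70); o[:160]=0;o[230:]=0;o[:,:220]=0;o[:,330:]=0
v,u=np.nonzero(o); P=cloud(c)[o]; print(u.mean(),v.mean(),np.median(P,0))
g=least_squares(lambda t:proj(c,lidpt([*p0[:3],t[0]],[-137,55,0]))[0]-[u.mean(),v.mean()],[.86]); print(g.x,np.degrees(g.x),g.fun)
a=pickle.load(open('d0.pkl','rb'))['scene']['pixels']; df=np.abs(a.astype(int)-d['pixels']).sum(2)
cv2.imwrite('pics/diff9.png',np.clip(df,0,255).astype(np.uint8))
E
```

```text
13.4 [0.55935289 0.08067154 0.33696707] [ 0.81531003 -0.43142879 -0.99161036]
273.07035175879395 207.5 [0.5677684  0.07962326 0.18514956]
[0.86145841] [49.35793118] [0.10140205 0.00074059]
```

View pics/scene9.png

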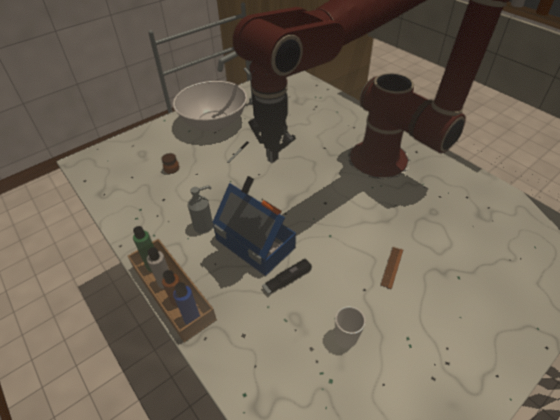

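View pics/wrist9.png

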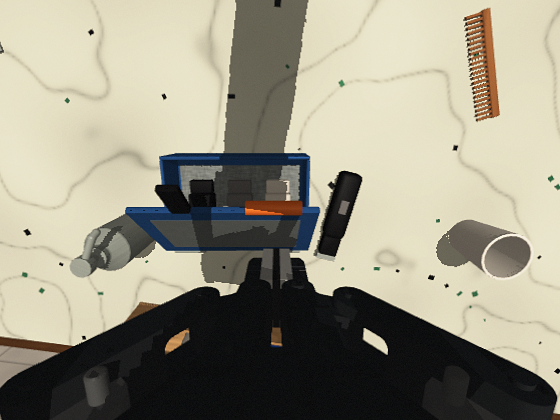

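View pics/diff9.png

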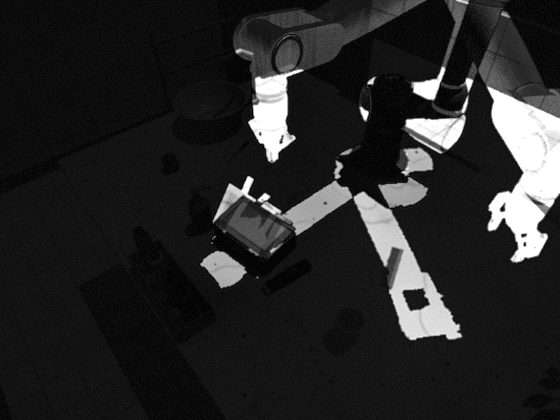

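The lid stands at about 49° (same as before the press), and the difference picture shows only the arm, its shadows and the lid changed. The bystanders haven't moved. Handing in.

```bash
python3 -c "
from cell import arm
print(arm.finish_job())"
```

```text
the job is handed in; nothing more can be done
None
```

The hinge holds: I raised the lid by its black tab and let go, and it stayed at about 49° (0.86 rad). The job is handed in, at about 13.5 s of the 54 s allowed.

- **Standing check:** the lid stood untouched for about 5 s before the press. Camera fits about 5.5 s apart, before and after the press, both gave 0.86 rad, and the lid's surface measured directly at 49.4°.
- **Press on the roll:** I pressed straight down with shut fingertips for about 1.3 s, then lifted straight off. The vertical force read 3.6 to 5.6 N, mostly around 5 N. A sideways force of 2 to 3 N on the fingertips brings the total to about 5.5 N. The highest total I saw was about 6.3 N, well below 12 N.
- **End state:** the gripper is about 15 cm above the roll and the last pictures show it clear of the lid and case. Comparing the scene picture before and after shows no movement of the other things on the counter.

Two measurements agreed less well. The early camera fits of the slightly open lid differed by 2° between views. While I held the tab at the top, the wrist read up to 17 N downward, more than the expected 8 to 11 N, probably because the lift path was not quite a true arc; that force was gone once I let go. No check failed.

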